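Fit the pressure gauge to the air outlet's quick coupler

ROBOT

A 6-joint arm with a two-finger parallel gripper is mounted at the origin on the work surface. World frame = base frame: x ahead of the robot, y to its left, z up, the work surface at z = 0. Lengths are in m, angles in rad, forces in N, time in s.
With the tool pointing down it reaches from about 0.35 to 0.975 m from the base axis. Payload 4.9 kg.
Tool frame: the origin (TCP) lies at the very end of the fingers, on their centre line; the grasp point (between the pads) lies 19 mm behind it; z points along the fingers, y is the line along which they close (so a half turn about z gives the same grasp; the last joint's range is limited). The gripper opens to 85 mm and grips with 20 to 120 N. Pads are 22 mm wide; open, the fingers measure 114 mm over their backs; the gripper's body (76 mm by 85 mm) begins 54 mm behind the grasp point. The pads swing forward as they close: fully open they stand 13 mm farther back than shut.
Start: joints at [-1.364, 0.053, 1.613, -0, 1.476, -0.119], TCP at [0.2, -0.592, 0.231] pointing down, gripper open.
Joint ranges: [-3.01, 3.01], [-1.01, 2.22], [0.06, 2.58], [-1.02, 4.17], [0.09, 2.62], [-3.14, 3.14]. Speed limits (rad/s): [2.57, 2.57, 3.14, 3.14, 3.14, 3.14].

INTERFACE

Orientations are given as a rotation vector (axis times angle).
In Python, from station import ctrl gives the robot as it stands. The module is installed in compiled form; this text tells all that it offers.
- The arm moves only by the tool jog_arm, never from a script. Its argument "steps" is a list of rows, each an object with "delta_rot": the turn, a rotation vector about the tool's x, y, z in degrees, a list of three; "linear": the shift along the tool's x, y, z in m, a list of three; "grip": the finger opening in m, from 0 to 0.0854. In form: [{"delta_rot": [rx, ry, rz], "linear": [x, y, z], "grip": grip}, ...]. A call has 1 to 10 rows; each row shifts and turns the commanded pose from where the row before left it, along the tool's axes as they then stand; what a row does not reach is not made up. A row lasts 1/10 s, in which the tool goes at most 50 mm and 8.59 degrees, less where a joint would pass 70% of its speed; a pose out of reach is approached as far as the arm can. A call with a gripper value outside its range is refused whole. The fingers move at their own pace and stop on an object; "newtons" is the grip in N (left out, the last holds). Time passes only in rows, so rows that do not move let the fingers close. It gives the time, the measured TCP pose, the force, the opening and the grip force at its end, in the units of the state.
- ctrl.get_obs(): the state, without advancing time (a new reading comes with each control period).
- ctrl.get_image(name): name is "scene" or "top"; returns (picture, depth): 400x640x3 uint8, red, green, blue; 400x640 float32, m along the optical axis (not along the pixel's ray), 0 where there is no reading.
- ctrl.camera_info(name): a dict with "camera_matrix" (3x3 intrinsics, pixels), "R" (3x3) and "t" (3): a world point X has camera coordinates R X + t. Camera axes: x right, y down, z forward; pixel columns grow to the right and rows downward; lengths in m; the calibration is good to about 2 mm. A picture is of the moment at which its call begins. camera_info takes no time and is no camera call.
- ctrl.finish_job(): hands the job in; it is judged then, once.
The state is a dict: "t": time; "q": joint angles; "dq": joint speeds; "effort": joint torques, N m; "tool_pos": TCP position; "tool_rot": TCP orientation; "contact_force": force on the tool from outside, world axes, zero at the start; "wrist_torque": the same for the moment, N m; "opening": finger opening in m; "grip_force": force on a finger pad.
Only numpy, scipy, OpenCV 4.12 (cv2) and the standard library are available. Lean on these libraries where they do the work, as an engineer would, in place of code of your own. Each camera call takes 0.05 s, during which the arm holds its last target. There are 200 camera calls.

TASK

Plug the dial pressure gauge into the bench air outlet. First pull the coupler's sleeve all the way back (down, away from its mouth) and let go, so that it stays back; then push the gauge's plug fully home in the mouth so that the sleeve springs forward and locks it. Leave the gauge locked there and let go, and do not disturb the other two fittings in the rack, the battery pack or the tin.

Things in the scene. Friction and masses are not known exactly. Their poses are not given: they have to be found in the camera images.
- coupler: the fixed air outlet: aluminium block 85 x 75 x 34 mm on the bench with a vertical brass quick coupler on its middle; a copper pipe 20 mm thick leaves the block's +x side, 17 mm above the bench, and dives into the bench 105 mm from the axis; capped ports 10 mm long on its y sides. Origin on the bench under the coupler's axis; z up
- coupler_mouth (a point): centre of the coupler's mouth (the rim plane), on its axis, 100 mm above the bench; z up. The tubular nose is 34 mm across, with a round bore of 18 mm that flares to 24 mm over the top 5 mm. While the sleeve is forward two jaws bar the bore; with it back the bore is clear down to a spring-loaded piece about 14 mm below the mouth, which the plug pushes down
- sleeve (a joint): travel of the ribbed steel sleeve, in m: 0 = forward (up, its normal place), 0.013 = fully back (down) on its stop. A spring drives it forward with 5 N at 0, 9 N at the stop. Pulled beyond 0.011 it catches and, let go, stays back by itself at about 0.0097. Pressing a plug home trips the catch: the sleeve springs forward to 0 and the jaws lock the plug's groove
- sleeve_top (a point): centre of the sleeve's upper rim, on the axis; moves with the sleeve, 6 mm below the mouth when forward. From it down: ribbed barrel 42 mm across and 30 mm high, then at the sleeve's lower end a flange 50 mm across and 6 mm thick, its underside 24 mm above the block when forward
- gauge: the pressure gauge, about 220 g (0.16 to 0.29 kg): black round case with a white dial facing up, on a plug. Origin on its axis at the underside of its brass hexagon collar (33 mm over the corners, 8 mm thick), z up towards the dial. Fully home, the collar's underside rests on the coupler's mouth; let go, the locked gauge rises by about 2 mm and has slight play
- rack: fixed plywood rack 90 (x) x 270 (y) x 50 mm high; origin on the bench under its middle, z up. Its 12 mm top board has three holes, 25 mm wide, on its y axis at -85, 0 and 85 mm; each holds a fitting that hangs by its collar on the board, shank down
- blank_plug: bystander in the rack: a plug with the same collar and shank and a steel mushroom knob 28 mm across; top 32 mm above its collar's underside, which is its origin
- tail_plug: bystander in the rack: a plug with the same collar and shank and a slim ribbed brass stem 17 mm across; top 50 mm above its collar's underside, which is its origin
- battery: bystander on the bench: black tool battery pack 115 x 75 x 63 mm; origin under its middle
- tin: bystander on the bench: closed steel tin 86 mm across, 100 mm high; origin under its middle
- gauge_case (a point): middle of the gauge's black case, 27 mm above the gauge's origin: 42 mm across, 26 mm high, standing clear by 6 mm above the collar; a good place to grip
- plug_tip (a point): lower tip of the gauge's plug, 34 mm below the gauge's origin. Steel shank 16 mm across, tip bevelled to 14 mm, with a groove 7 mm across from 14 to 25 mm below the origin. In the open coupler the tip meets the sprung piece with the collar still 20 mm above the mouth; the push needed from there rises to about 10 N, and the catch trips in the last 2 mm

How it is judged:
On the way, in this order (a step that is already met when the one before it is completed fails the run):
1. the sleeve has been pulled back, let go, and stays back by itself (value of joint sleeve above 0.0075 m and contact force between each of the fingers, gauge and coupler below 0.3 N), for 0.2 s.
2. the gauge is fully home in the mouth and the sleeve has sprung forward (value of joint sleeve below 0.0025 m and horizontal distance between gauge and coupler_mouth below 0.004 m and z of gauge in the frame of coupler_mouth below 0.004 m), for 0.2 s.
At the end, for the whole second after the job is handed in: The gauge is at rest in the coupler with its collar's underside within 4 mm of the mouth in height and 4 mm of its axis, tilted less than 0.12 rad, and the sleeve is forward (joint below 2.5 mm) (all of step 2 and angle between gauge's own z axis and vertical below 0.12 rad and linear speed of gauge below 0.02 m/s); the robot touches nothing.
It fails at once if another fitting, the battery pack or the tin is disturbed (moved more than 25 mm) (distance of any of blank_plug, tail_plug, battery, tin from where it was at the start of the episode above 0.025 m).
It also fails if it takes over 58 s, if anything falls off the work surface, if the arm or the gripper's body presses on something with over 40 N, if the wrist force passes 120 N, or if a joint passes its speed limit or range.

## Working session

There is one attempt and no reset: what is moved stays moved. The work goes in short steps, Python scripts to look and compute and a tool call to move; the robot and the scene stay as the last step left them, time stands still between calls to the robot, and variables do not carry over. Pictures are saved under pics/ and viewed, at most 10 in all, crops included, and the job is handed in when it is done.

Besides the shell and the picture viewer there is one more tool, called after ">>>" in YAML: its name, and indented under it one key for each argument. jog_arm: Moves the arm, as the interface text tells. Its arguments: {"type":"object","properties":{"steps":{"type":"array"},"newtons":{"type":"number"}},"required":["steps"]}

```bash
mkdir -p pics; cat > h.py <<'E'
import numpy as np, cv2
from station import ctrl
def cam(n):
    i=ctrl.camera_info(n); return np.array(i["camera_matrix"]),np.array(i["R"]),np.array(i["t"]).ravel()
def cloud(n,d):
    K,R,t=cam(n); v,u=np.mgrid[:d.shape[0],:d.shape[1]]
    c=np.stack([(u-K[0,2])/K[0,0]*d,(v-K[1,2])/K[1,1]*d,d],-1)
    return (c-t)@R
def ray(n,u,v,z):
    K,R,t=cam(n); o=-R.T@t; w=R.T@np.linalg.inv(K)@[u,v,1]; return o+w*(z-o[2])/w[2]
def proj(n,X):
    K,R,t=cam(n); c=K@(R@np.array(X)+t); return c[:2]/c[2]
E
python3 - <<'E'
from h import *
for n in("scene","top"):
    p,d=ctrl.get_image(n); cv2.imwrite(f"pics/{n}0.png",p[:,:,::-1]); np.savez(f"{n}0.npz",p=p,d=d)
    K,R,t=cam(n); print(n,-R.T@t,R[2],K[0,0])
print(ctrl.get_obs())
E
```

```text
scene [ 0.91473457 -0.47273506  0.59436442] [-0.36696238  0.61945057 -0.69398819] 387.7814640838643
top [0.53394211 0.02166453 1.07299923] [ 0.09201521 -0.01690148 -0.99561415] 430.82940587375145
{'t': 0.1, 'q': array([-1.36403090e+00,  5.33176860e-02,  1.61420403e+00,  2.95208695e-05,
        1.47601425e+00, -1.18977552e-01]), 'dq': array([ 0.00174609, -0.00197299, -0.00349454, -0.00051403, -0.00109773,
       -0.00010373]), 'effort': array([ 6.28771741e-04, -3.94904137e+01, -3.71362031e+01, -4.18770128e-05,
        3.90852729e-03,  2.51693655e-05]), 'tool_pos': array([ 0.19990815, -0.59154743,  0.23014105]), 'tool_rot': array([-3.09809968e+00, -5.09097268e-01,  8.77767406e-05]), 'contact_force': array([-0.07344433,  0.17857783,  0.43637065]), 'wrist_torque': array([ 0.09335595, -0.02116522, -0.0285772 ]), 'grip_force': 0.0, 'opening': 0.08573503766172219}
```

View pics/scene0.png

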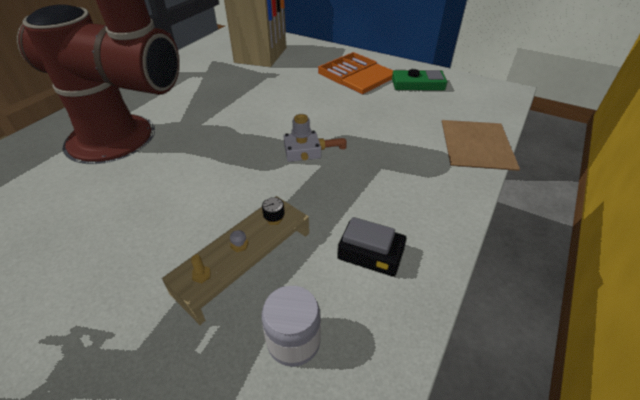

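View pics/top0.png

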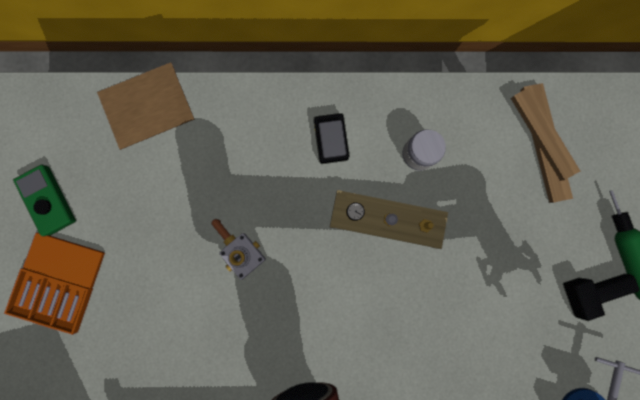

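The scene view shows the coupler at about (301,135) with its pipe, and the gauge at the far rack end, about (273,208). In the top view the coupler mouth is near (239,258), the gauge dial (355,211), blank plug (391,219), tail plug (427,225), battery (331,138) and tin (426,148).

```bash
python3 - <<'E'
from h import *
Z=np.load("top0.npz"); p,d=Z["p"],Z["d"]; C=cloud("top",d)
def box(a,zlo,zhi,u0,u1,v0,v1):
    m=np.zeros(d.shape,bool); m[v0:v1,u0:u1]=True
    m&=(C[...,2]>zlo)&(C[...,2]<zhi)&(d>0); q=C[m]
    v,u=np.nonzero(m); print(a,len(q),"mean",q.mean(0).round(4),"mid",((q.max(0)+q.min(0))/2).round(4),"ext",np.ptp(q,axis=0).round(3),"px",u.mean().round(1),v.mean().round(1)); return m
box("nose",.088,.108,220,265,235,280)
m=box("block",.025,.045,205,275,225,290); print(cv2.minAreaRect(C[m][:,:2].astype(np.float32)))
box("gauge",.075,.1,335,375,190,230)
m=box("rack",.044,.056,320,460,180,260); print(cv2.minAreaRect(C[m][:,:2].astype(np.float32)))
box("blank",.065,.095,378,405,205,235)
box("tail",.07,.11,415,440,210,240)
box("tin",.09,.11,400,450,120,175)
S=np.load("scene0.npz"); p2,d2=S["p"],S["d"]; C=cloud("scene",d2); d=d2
box("s nose",.088,.108,285,320,105,140)
box("s gauge",.075,.1,255,292,190,225)
A=cv2.resize(p[225:295,200:280],None,fx=5,fy=5,interpolation=2); A=np.hstack([A,cv2.resize(p2[100:170,270:350],None,fx=5,fy=5,interpolation=2)])
cv2.imwrite("pics/crop0.png",A[:,:,::-1])
E
```

```text
nose 235 mean [0.4818 0.1986 0.0971] mid [0.4824 0.1985 0.0971] ext [0.04  0.041 0.018] px 236.6 257.4
block 935 mean [0.4908 0.2024 0.0333] mid [0.4917 0.2045 0.0335] ext [0.128 0.119 0.017] px 239.9 252.2
((0.5024251341819763, 0.2095523178577423), (0.1437329649925232, 0.0914941132068634), 25.890029907226562)
gauge 266 mean [ 0.5838 -0.0686  0.0905] mid [ 0.5843 -0.0694  0.0858] ext [0.041 0.041 0.02 ] px 354.9 211.2
rack 3746 mean [ 0.5655 -0.1552  0.0503] mid [ 0.567  -0.1526  0.05  ] ext [0.139 0.28  0.012] px 389.9 219.5
((0.5666579604148865, -0.15282216668128967), (0.27052101492881775, 0.09005726128816605), 78.31558990478516)
blank 117 mean [ 0.5662 -0.1527  0.0794] mid [ 0.5669 -0.1539  0.0764] ext [0.026 0.028 0.02 ] px 391.0 218.8
tail 56 mean [ 0.5509 -0.2349  0.0931] mid [ 0.5513 -0.2359  0.0868] ext [0.014 0.013 0.033] px 428.2 225.1
tin 955 mean [ 0.7315 -0.2374  0.0993] mid [ 0.7331 -0.2395  0.0978] ext [0.083 0.082 0.016] px 427.6 146.4
s nose 181 mean [0.4869 0.195  0.0956] mid [0.4858 0.1983 0.0949] ext [0.042 0.04  0.014] px 300.7 119.9
s gauge 391 mean [ 0.5911 -0.074   0.0881] mid [ 0.5882 -0.0701  0.0843] ext [0.041 0.042 0.019] px 272.8 207.5
```

View pics/crop0.png

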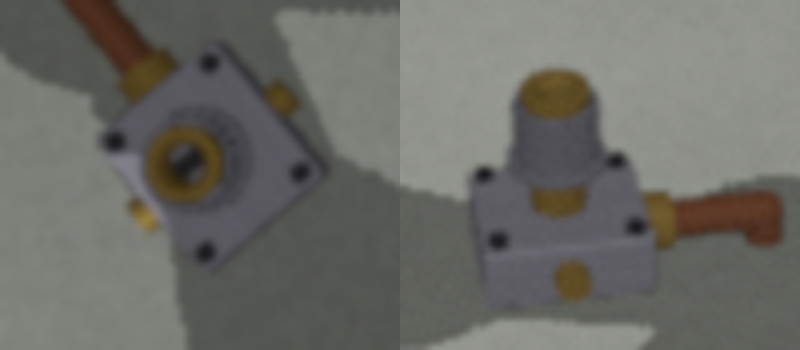

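The crop shows the brass bore ring at crop px (185,163), which is top px (237,257.6). The scene view shows the sleeve forward, with the flange above the block. Depth puts the coupler axis at about (0.484, 0.1985) and the gauge axis at about (0.586, -0.070).

>>> jog_arm:
  steps:
    - {"delta_rot": [0, 0, -7.5], "linear": [0, 0, 0], "grip": 0.085}
    - {"delta_rot": [0, 0, -7.5], "linear": [0, 0, 0], "grip": 0.085}
    - {"delta_rot": [0, 0, -7.5], "linear": [0, 0, 0], "grip": 0.085}
    - {"delta_rot": [0, 0, -7.5], "linear": [0, 0, 0], "grip": 0.085}
    - {"delta_rot": [0, 0, -7.5], "linear": [0, 0, 0], "grip": 0.085}
    - {"delta_rot": [0, 0, -7.5], "linear": [0, 0, 0], "grip": 0.085}
    - {"delta_rot": [0, 0, -7.5], "linear": [0, 0, 0], "grip": 0.085}
    - {"delta_rot": [0, 0, -7.5], "linear": [0, 0, 0], "grip": 0.085}

```text
t: 0.9
tool_pos: [0.1999, -0.5917, 0.2305]
tool_rot: [-2.424, -1.997, -0.001]
contact_force: [-0.0, -0.6, 0.8]
opening: 0.0849
grip_force: 0.0
```

>>> jog_arm:
  steps:
    - {"delta_rot": [0, 0, 0], "linear": [0.0415, 0.0062, 0], "grip": 0.085}
    - {"delta_rot": [0, 0, 0], "linear": [0.0415, 0.0062, 0], "grip": 0.085}
    - {"delta_rot": [0, 0, 0], "linear": [0.0415, 0.0062, 0], "grip": 0.085}
    - {"delta_rot": [0, 0, 0], "linear": [0.0415, 0.0062, 0], "grip": 0.085}
    - {"delta_rot": [0, 0, 0], "linear": [0.0415, 0.0062, 0], "grip": 0.085}
    - {"delta_rot": [0, 0, 0], "linear": [0.0415, 0.0062, 0], "grip": 0.085}
    - {"delta_rot": [0, 0, 0], "linear": [0.0415, 0.0062, 0], "grip": 0.085}
    - {"delta_rot": [0, 0, 0], "linear": [0.0415, 0.0062, 0], "grip": 0.085}
    - {"delta_rot": [0, 0, 0], "linear": [0.0415, 0.0062, 0], "grip": 0.085}
    - {"delta_rot": [0, 0, 0], "linear": [0.0415, 0.0062, 0], "grip": 0.085}

```text
t: 1.9
tool_pos: [0.3424, -0.1957, 0.2309]
tool_rot: [-2.431, -1.99, -0.0]
contact_force: [0.6, 0.1, 0.4]
opening: 0.0848
grip_force: 0.0
```

>>> jog_arm:
  steps:
    - {"delta_rot": [0, 0, 0], "linear": [0.0415, 0.0062, 0], "grip": 0.085}
    - {"delta_rot": [0, 0, 0], "linear": [0.0415, 0.0062, 0], "grip": 0.085}
    - {"delta_rot": [0, 0, 0], "linear": [0.0415, 0.0062, 0], "grip": 0.085}
    - {"delta_rot": [0, 0, 0], "linear": [0.0415, 0.0062, 0], "grip": 0.085}
    - {"delta_rot": [0, 0, 0], "linear": [0.0415, 0.0062, 0], "grip": 0.085}
    - {"delta_rot": [0, 0, 0], "linear": [0.0415, 0.0062, 0], "grip": 0.085}
    - {"delta_rot": [0, 0, 0], "linear": [0.0415, 0.0062, 0], "grip": 0.085}
    - {"delta_rot": [0, 0, 0], "linear": [0.0415, 0.0062, 0], "grip": 0.085}
    - {"delta_rot": [0, 0, 0], "linear": [0.0415, 0.0062, 0], "grip": 0.085}
    - {"delta_rot": [0, 0, 0], "linear": [0.0415, 0.0062, 0], "grip": 0.085}

```text
t: 2.9
tool_pos: [0.4847, 0.1992, 0.2308]
tool_rot: [-2.429, -1.992, 0.001]
contact_force: [1.1, -0.5, -0.0]
opening: 0.0853
grip_force: 0.0
```

```bash
cat >> h.py <<'E'
from scipy.spatial.transform import Rotation as Ro
def st(target=None):
    o=ctrl.get_obs(); M=Ro.from_rotvec(o["tool_rot"]).as_matrix()
    print("t",round(o["t"],2),"tcp",o["tool_pos"].round(4),"x",M[:,0].round(3),"z",M[:,2].round(3),"F",o["contact_force"].round(1),"open",round(o["opening"],4),"grip",round(o["grip_force"],1),"q",o["q"].round(2))
    if target is not None: print("tool delta",(M.T@(np.array(target)-o["tool_pos"])).round(4))
E
python3 -c "
from h import *
st([.484,.1985,.068])"
```

```text
t 2.9 tcp [0.4847 0.1992 0.2308] x [ 0.196  0.981 -0.   ] z [-0.001 -0.    -1.   ] F [ 1.1 -0.5 -0. ] open 0.0853 grip 0.0 q [ 0.25 -0.19  1.85 -0.    1.49  0.45]
tool delta [-0.0007 -0.0005  0.1628]
```

>>> jog_arm:
  steps:
    - {"delta_rot": [0, 0, 0], "linear": [-0.0007, -0.0005, 0.04], "grip": 0.085}
    - {"delta_rot": [0, 0, 0], "linear": [0, 0, 0.04], "grip": 0.085}
    - {"delta_rot": [0, 0, 0], "linear": [0, 0, 0.03], "grip": 0.085}
    - {"delta_rot": [0, 0, 0], "linear": [0, 0, 0.03], "grip": 0.085}
    - {"delta_rot": [0, 0, 0], "linear": [0, 0, 0.02], "grip": 0.06}
    - {"delta_rot": [0, 0, 0], "linear": [0, 0, 0], "grip": 0.055}
    - {"delta_rot": [0, 0, 0], "linear": [0, 0, 0], "grip": 0.05}
    - {"delta_rot": [0, 0, 0], "linear": [0, 0, 0], "grip": 0.05}
  newtons: 50

```text
t: 3.7
tool_pos: [0.4853, 0.197, 0.073]
tool_rot: [2.429, 1.99, 0.004]
contact_force: [-0.4, -0.2, 0.6]
opening: 0.0502
grip_force: 0.0
```

```bash
python3 - <<'E'
from h import *
st([.484,.1985,.068])
o=[]
for n,(u,v) in (("top",(200,220)),("scene",(260,60))):
    p,d=ctrl.get_image(n); o.append(cv2.resize(p[v:v+100,u:u+80],None,fx=5,fy=5,interpolation=2))
cv2.imwrite("pics/grip1.png",np.hstack(o)[:,:,::-1])
E
```

```text
t 3.7 tcp [0.4853 0.197  0.073 ] x [0.196 0.981 0.001] z [ 0.003  0.001 -1.   ] F [-0.4 -0.2  0.6] open 0.0502 grip 0.0 q [ 0.24 -0.04  1.98 -0.    1.19  0.44]
tool delta [ 0.0012 -0.0016  0.005 ]
```

View pics/grip1.png

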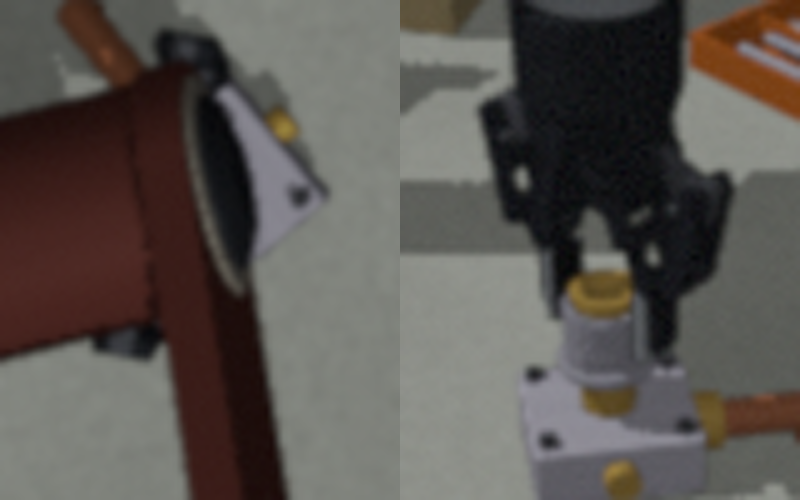

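The fingers straddle the sleeve barrel (right panel, centre about 600,330), with the coupler upright between them. Next I close gently and check the side force.

>>> jog_arm:
  steps:
    - {"delta_rot": [0, 0, 0], "linear": [0.001, 0, 0.002], "grip": 0.045}
    - {"delta_rot": [0, 0, 0], "linear": [0, 0, 0], "grip": 0.04}
    - {"delta_rot": [0, 0, 0], "linear": [0, 0, 0], "grip": 0.035}
    - {"delta_rot": [0, 0, 0], "linear": [0, 0, 0], "grip": 0.03}
  newtons: 50

```text
t: 4.2
tool_pos: [0.4825, 0.1982, 0.0698]
tool_rot: [-2.427, -1.99, 0.005]
contact_force: [-7.3, 0.2, 5.2]
opening: 0.0411
grip_force: 49.8
```

```bash
python3 -c "
from h import *
st([.484,.1985,.068])"
```

```text
t 4.2 tcp [0.4825 0.1982 0.0698] x [ 0.196  0.981 -0.   ] z [-0.005  0.    -1.   ] F [-7.3  0.2  5.2] open 0.0411 grip 49.8 q [ 0.25 -0.03  1.98  0.    1.2   0.44]
tool delta [0.0006 0.0014 0.0018]
```

>>> jog_arm:
  steps:
    - {"delta_rot": [0, 0, 0], "linear": [0, -0.001, 0.003], "grip": 0.03}
    - {"delta_rot": [0, 0, 0], "linear": [0, 0, 0.003], "grip": 0.03}
    - {"delta_rot": [0, 0, 0], "linear": [0, 0, 0.003], "grip": 0.03}
    - {"delta_rot": [0, 0, 0], "linear": [0, 0, 0.003], "grip": 0.03}
    - {"delta_rot": [0, 0, 0], "linear": [0, 0, 0.001], "grip": 0.03}
    - {"delta_rot": [0, 0, 0], "linear": [0, 0, 0], "grip": 0.03}

```text
t: 4.8
tool_pos: [0.4826, 0.1982, 0.0589]
tool_rot: [-2.428, -1.991, 0.004]
contact_force: [-10.3, -2.1, 13.8]
opening: 0.0408
grip_force: 50.7
```

>>> jog_arm:
  steps:
    - {"delta_rot": [0, 0, 0], "linear": [0, -0.001, 0.001], "grip": 0.03}
    - {"delta_rot": [0, 0, 0], "linear": [0, 0, 0.001], "grip": 0.03}
    - {"delta_rot": [0, 0, 0], "linear": [0, 0, 0.001], "grip": 0.03}
    - {"delta_rot": [0, 0, 0], "linear": [0, 0, 0], "grip": 0.03}

```text
t: 5.2
tool_pos: [0.4826, 0.1983, 0.0588]
tool_rot: [-2.429, -1.992, 0.004]
contact_force: [-15.5, -5.2, 28.2]
opening: 0.0409
grip_force: 52.0
```

The sleeve is on its stop: the tool stopped moving while the force rose. I ease off and release.

>>> jog_arm:
  steps:
    - {"delta_rot": [0, 0, 0], "linear": [0, 0, -0.002], "grip": 0.03}
    - {"delta_rot": [0, 0, 0], "linear": [0, 0, 0], "grip": 0.05}
    - {"delta_rot": [0, 0, 0], "linear": [0, 0, 0], "grip": 0.06}
    - {"delta_rot": [0, 0, 0], "linear": [0, 0, 0], "grip": 0.07}
    - {"delta_rot": [0, 0, 0], "linear": [0, 0, 0], "grip": 0.07}

```text
t: 5.7
tool_pos: [0.4823, 0.1981, 0.0551]
tool_rot: [-2.43, -1.991, 0.0]
contact_force: [0.2, 0.2, -0.4]
opening: 0.0703
grip_force: 0.0
```

>>> jog_arm:
  steps:
    - {"delta_rot": [0, 0, 0], "linear": [0, 0, -0.02], "grip": 0.07}
    - {"delta_rot": [0, 0, 0], "linear": [0, 0, -0.04], "grip": 0.07}
    - {"delta_rot": [0, 0, 0], "linear": [0, 0, -0.045], "grip": 0.07}
    - {"delta_rot": [0, 0, 0], "linear": [0, 0, -0.045], "grip": 0.07}
    - {"delta_rot": [0, 0, 0], "linear": [0, 0, 0], "grip": 0.07}
    - {"delta_rot": [0, 0, 0], "linear": [0, 0, 0], "grip": 0.07}

```text
t: 6.3
tool_pos: [0.4832, 0.1983, 0.2068]
tool_rot: [2.429, 1.99, 0.005]
contact_force: [0.6, 0.2, -0.7]
opening: 0.0702
grip_force: 0.0
```

```bash
python3 - <<'E'
from h import *
st([.586,-.0697,.2])
p,d=ctrl.get_image("scene")
cv2.imwrite("pics/sl.png",cv2.resize(p[60:170,250:350],None,fx=5,fy=5,interpolation=2)[:,:,::-1])
E
```

```text
t 6.3 tcp [0.4832 0.1983 0.2068] x [0.197 0.98  0.001] z [ 0.003  0.001 -1.   ] F [ 0.6  0.2 -0.7] open 0.0702 grip 0.0 q [ 0.25 -0.18  1.88 -0.    1.44  0.44]
tool delta [-0.2426  0.1535  0.007 ]
```

View pics/sl.png

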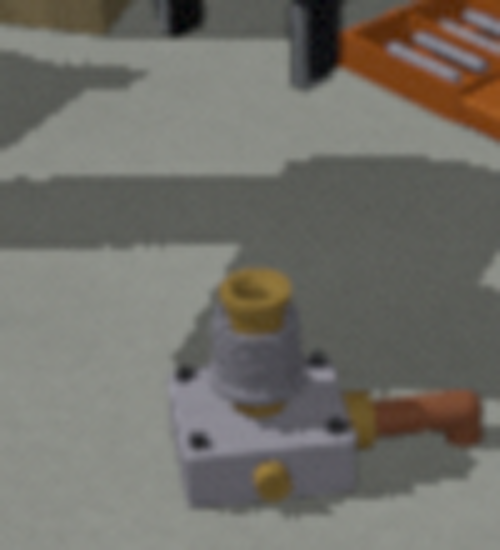

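The sleeve stays back: the brass nose now stands about 16 mm clear above it (px 255,300), and the mouth is open. Now I move to the gauge.

>>> jog_arm:
  steps:
    - {"delta_rot": [0, 0, 0], "linear": [-0.0346, 0.0217, 0], "grip": 0.075}
    - {"delta_rot": [0, 0, 0], "linear": [-0.0346, 0.0217, 0], "grip": 0.075}
    - {"delta_rot": [0, 0, 0], "linear": [-0.0346, 0.0217, 0], "grip": 0.075}
    - {"delta_rot": [0, 0, 0], "linear": [-0.0346, 0.0217, 0], "grip": 0.075}
    - {"delta_rot": [0, 0, 0], "linear": [-0.0346, 0.0217, 0], "grip": 0.075}
    - {"delta_rot": [0, 0, 0], "linear": [-0.0346, 0.0217, 0], "grip": 0.075}
    - {"delta_rot": [0, 0, 0], "linear": [-0.0346, 0.0217, 0], "grip": 0.075}
    - {"delta_rot": [0, 0, 0], "linear": [0, 0, 0], "grip": 0.075}

```text
t: 7.15
tool_pos: [0.5834, -0.073, 0.2023]
tool_rot: [-2.433, -1.984, 0.005]
contact_force: [-0.5, 0.9, -0.6]
opening: 0.0752
grip_force: 0.0
```

```bash
python3 -c "
from h import *
st([.5845,-.0695,.06])"
```

```text
t 7.15 tcp [ 0.5834 -0.073   0.2023] x [ 0.201  0.98  -0.001] z [-0.004 -0.    -1.   ] F [-0.5  0.9 -0.6] open 0.0752 grip 0.0 q [-0.25 -0.01  1.73 -0.    1.43 -0.05]
tool delta [0.0038 0.001  0.1422]
```

>>> jog_arm:
  steps:
    - {"delta_rot": [0, 0, 0], "linear": [0.003, 0.001, 0.04], "grip": 0.075}
    - {"delta_rot": [0, 0, 0], "linear": [0, 0, 0.04], "grip": 0.075}
    - {"delta_rot": [0, 0, 0], "linear": [0, 0, 0.035], "grip": 0.075}
    - {"delta_rot": [0, 0, 0], "linear": [0, 0, 0.02], "grip": 0.06}
    - {"delta_rot": [0, 0, 0], "linear": [0, 0, 0.003], "grip": 0.05}
    - {"delta_rot": [0, 0, 0], "linear": [0, 0, 0], "grip": 0.05}

```text
t: 7.75
tool_pos: [0.5839, -0.0656, 0.0657]
tool_rot: [-2.427, -1.99, 0.003]
contact_force: [-0.8, 0.1, -0.1]
opening: 0.05
grip_force: 0.0
```

```bash
python3 - <<'E'
from h import *
st([.5845,-.0695,.06])
p,d=ctrl.get_image("scene")
cv2.imwrite("pics/g1.png",cv2.resize(p[120:240,210:330],None,fx=4,fy=4,interpolation=2)[:,:,::-1])
E
```

```text
t 7.75 tcp [ 0.5839 -0.0656  0.0657] x [0.196 0.981 0.   ] z [-0.003  0.001 -1.   ] F [-0.8  0.1 -0.1] open 0.05 grip 0.0 q [-0.24  0.13  1.83  0.    1.19 -0.04]
tool delta [-0.0037  0.0014  0.0057]
```

View pics/g1.png

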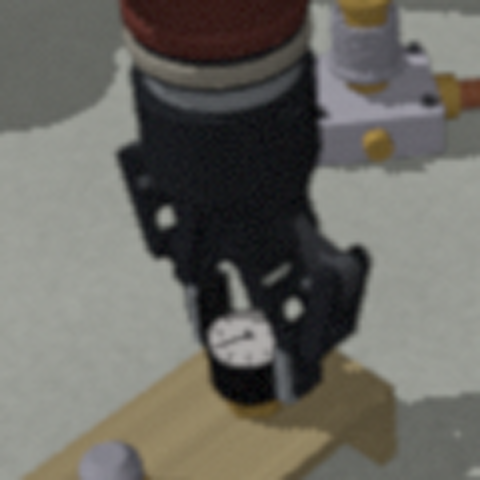

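The gauge stands between the fingers with its dial visible (240,340), and the tool is slightly too far along its +x. I correct that, settle and close.

>>> jog_arm:
  steps:
    - {"delta_rot": [0, 0, 0], "linear": [-0.003, 0.001, 0.004], "grip": 0.05}
    - {"delta_rot": [0, 0, 0], "linear": [0, 0, 0], "grip": 0.05}
    - {"delta_rot": [0, 0, 0], "linear": [0, 0, 0], "grip": 0.05}

```text
t: 8.1
tool_pos: [0.5862, -0.0698, 0.0642]
tool_rot: [2.429, 1.99, 0.001]
contact_force: [-0.5, -0.5, 0.4]
opening: 0.0498
grip_force: 0.0
```

>>> jog_arm:
  steps:
    - {"delta_rot": [0, 0, 0], "linear": [0, 0, 0], "grip": 0.05}
    - {"delta_rot": [0, 0, 0], "linear": [0, 0, 0], "grip": 0.05}

```text
t: 8.3
tool_pos: [0.5858, -0.0696, 0.0637]
tool_rot: [2.43, 1.991, 0.001]
contact_force: [0.0, 0.1, 0.0]
opening: 0.0501
grip_force: 0.0
```

>>> jog_arm:
  steps:
    - {"delta_rot": [0, 0, 0], "linear": [0, -0.001, 0.003], "grip": 0.048}
    - {"delta_rot": [0, 0, 0], "linear": [0, 0, 0], "grip": 0.045}
    - {"delta_rot": [0, 0, 0], "linear": [0, 0, 0], "grip": 0.04}
    - {"delta_rot": [0, 0, 0], "linear": [0, 0, 0], "grip": 0.035}
    - {"delta_rot": [0, 0, 0], "linear": [0, 0, 0], "grip": 0.03}
    - {"delta_rot": [0, 0, 0], "linear": [0, 0, 0], "grip": 0.03}
  newtons: 60

```text
t: 8.9
tool_pos: [0.5845, -0.0694, 0.0601]
tool_rot: [-2.43, -1.991, 0.0]
contact_force: [-0.6, 0.6, -1.1]
opening: 0.0405
grip_force: 60.5
```

```bash
python3 -c "
from h import *
st([.4825,.1983,.18])"
```

```text
t 8.9 tcp [ 0.5845 -0.0694  0.0601] x [ 0.197  0.98  -0.   ] z [-0.  0. -1.] F [-0.6  0.6 -1.1] open 0.0405 grip 60.5 q [-0.24  0.13  1.83 -0.    1.18 -0.05]
tool delta [ 0.2424 -0.1527 -0.1198]
```

>>> jog_arm:
  steps:
    - {"delta_rot": [0, 0, 0], "linear": [0, 0, -0.02], "grip": 0.03}
    - {"delta_rot": [0, 0, 0], "linear": [0, 0, -0.035], "grip": 0.03}
    - {"delta_rot": [0, 0, 0], "linear": [0, 0, -0.035], "grip": 0.03}
    - {"delta_rot": [0, 0, 0], "linear": [0, 0, -0.03], "grip": 0.03}
    - {"delta_rot": [0, 0, 0], "linear": [0, 0, 0], "grip": 0.03}

```text
t: 9.4
tool_pos: [0.5876, -0.0701, 0.1859]
tool_rot: [2.424, 1.986, 0.009]
contact_force: [0.5, -0.1, -1.6]
opening: 0.0406
grip_force: 61.0
```

>>> jog_arm:
  steps:
    - {"delta_rot": [0, 0, 0], "linear": [0.02, -0.013, 0], "grip": 0.03}
    - {"delta_rot": [0, 0, 0], "linear": [0.03, -0.019, 0], "grip": 0.03}
    - {"delta_rot": [0, 0, 0], "linear": [0.03, -0.019, 0], "grip": 0.03}
    - {"delta_rot": [0, 0, 0], "linear": [0.03, -0.019, 0], "grip": 0.03}
    - {"delta_rot": [0, 0, 0], "linear": [0.03, -0.019, 0], "grip": 0.03}
    - {"delta_rot": [0, 0, 0], "linear": [0.03, -0.019, 0], "grip": 0.03}
    - {"delta_rot": [0, 0, 0], "linear": [0.03, -0.019, 0], "grip": 0.03}
    - {"delta_rot": [0, 0, 0], "linear": [0.025, -0.015, 0], "grip": 0.03}
    - {"delta_rot": [0, 0, 0], "linear": [0.017, -0.011, 0], "grip": 0.03}
    - {"delta_rot": [0, 0, 0], "linear": [0, 0, 0], "grip": 0.03}

```text
t: 10.4
tool_pos: [0.4801, 0.1996, 0.1778]
tool_rot: [-2.425, -1.994, 0.005]
contact_force: [0.2, 0.1, -1.8]
opening: 0.0401
grip_force: 61.2
```

>>> jog_arm:
  steps:
    - {"delta_rot": [0, 0, 0], "linear": [0, 0, 0], "grip": 0.03}
    - {"delta_rot": [0, 0, 0], "linear": [0, 0, 0], "grip": 0.03}
    - {"delta_rot": [0, 0, 0], "linear": [0, 0, 0], "grip": 0.03}

```text
t: 10.7
tool_pos: [0.4824, 0.1971, 0.1798]
tool_rot: [-2.431, -1.99, 0.001]
contact_force: [0.3, -0.3, -1.7]
opening: 0.0406
grip_force: 61.2
```

```bash
python3 - <<'E'
from h import *
st([.4825,.1983,.155])
p,d=ctrl.get_image("scene")
cv2.imwrite("pics/g2.png",cv2.resize(p[40:170,240:360],None,fx=4,fy=4,interpolation=2)[:,:,::-1])
E
```

```text
t 10.7 tcp [0.4824 0.1971 0.1798] x [ 0.198  0.98  -0.   ] z [-0.001 -0.    -1.   ] F [ 0.3 -0.3 -1.7] open 0.0406 grip 61.2 q [ 0.25 -0.16  1.91 -0.    1.4   0.44]
tool delta [ 0.0012 -0.0001  0.0248]
```

View pics/g2.png

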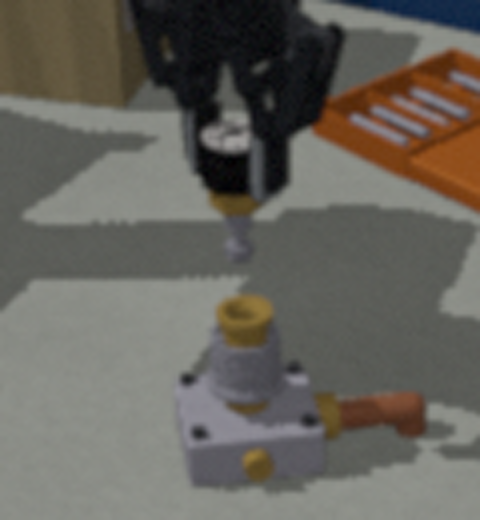

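The gauge hangs upright in the grip, with its tip at crop (238,255) and the mouth at (246,312). I check this against the projection.

```bash
python3 - <<'E'
from h import *
for X in([.4824,.1971,.2],[.4824,.1971,.136],[.4825,.1983,.1],[.4825,.1983,.06]): print((proj("scene",X)-[240,40])*4)
p,d=ctrl.get_image("scene"); C=cloud("scene",d); hsv=cv2.cvtColor(p,cv2.COLOR_RGB2HSV)
m=(hsv[...,1]>100)&(hsv[...,0]<35)&(C[...,2]>.085)&(C[...,2]<.11); m[:, :290]=0; m[:,315:]=0
v,u=np.nonzero(m); q=C[m]; print("nose",len(q),(u.min()+u.max())/2*4-960,q.min(0),q.max(0))
for z0,z1 in((.14,.148),(.15,.17)):
    m=(C[...,2]>.132)&(C[...,2]<z1)&(np.hypot(C[...,0]-.484,C[...,1]-.197)<.04)&(C[...,2]>z0-.01); v,u=np.nonzero(m); print(z0,len(u),(u.mean()-240)*4,(v.mean()-40)*4,C[m].mean(0))
E
```

```text
[231.83418598 150.44825822]
[235.82471448 255.09057043]
[239.10853273 308.58664693]
[241.24790991 365.64475092]
nose 132 242.0 [0.46918507 0.17939464 0.08602936] [0.50165394 0.21818867 0.10204618]
0.14 36 238.77777777777783 249.22222222222223 [0.48649818 0.19408407 0.14241317]
0.15 62 237.74193548387098 233.80645161290323 [0.48673569 0.19322965 0.1525638 ]
```

>>> jog_arm:
  steps:
    - {"delta_rot": [0, 0, 0], "linear": [0.0015, 0.0005, 0.015], "grip": 0.03}
    - {"delta_rot": [0, 0, 0], "linear": [0, 0, 0.01], "grip": 0.03}
    - {"delta_rot": [0, 0, 0], "linear": [0, 0, 0.004], "grip": 0.03}
    - {"delta_rot": [0, 0, 0], "linear": [0, 0, 0.004], "grip": 0.03}
    - {"delta_rot": [0, 0, 0], "linear": [0, 0, 0.003], "grip": 0.03}
    - {"delta_rot": [0, 0, 0], "linear": [0, 0, 0.003], "grip": 0.03}
    - {"delta_rot": [0, 0, 0], "linear": [0, 0, 0], "grip": 0.03}
    - {"delta_rot": [0, 0, 0], "linear": [0, 0, 0], "grip": 0.03}

```text
t: 11.6
tool_pos: [0.4831, 0.1994, 0.1416]
tool_rot: [2.43, 1.991, 0.001]
contact_force: [0.4, 0.1, -2.6]
opening: 0.0408
grip_force: 61.2
```

>>> jog_arm:
  steps:
    - {"delta_rot": [0, 0, 0], "linear": [-0.0005, 0, 0.002], "grip": 0.03}
    - {"delta_rot": [0, 0, 0], "linear": [0, 0, 0.002], "grip": 0.03}
    - {"delta_rot": [0, 0, 0], "linear": [0, 0, 0.002], "grip": 0.03}
    - {"delta_rot": [0, 0, 0], "linear": [0, 0, 0.002], "grip": 0.03}
    - {"delta_rot": [0, 0, 0], "linear": [0, 0, 0.001], "grip": 0.03}
    - {"delta_rot": [0, 0, 0], "linear": [0, 0, 0], "grip": 0.03}

```text
t: 12.2
tool_pos: [0.4827, 0.1988, 0.132]
tool_rot: [-2.43, -1.991, 0.001]
contact_force: [-0.7, 0.0, -1.9]
opening: 0.0403
grip_force: 61.2
```

Clean entry so far, with the tip 12 mm down the bore. I continue pushing.

>>> jog_arm:
  steps:
    - {"delta_rot": [0, 0, 0], "linear": [0, 0, 0.003], "grip": 0.03}
    - {"delta_rot": [0, 0, 0], "linear": [0, 0, 0.003], "grip": 0.03}
    - {"delta_rot": [0, 0, 0], "linear": [0, 0, 0.003], "grip": 0.03}
    - {"delta_rot": [0, 0, 0], "linear": [0, 0, 0.003], "grip": 0.03}
    - {"delta_rot": [0, 0, 0], "linear": [0, 0, 0], "grip": 0.03}

```text
t: 12.7
tool_pos: [0.4834, 0.1991, 0.1221]
tool_rot: [2.43, 1.991, 0.001]
contact_force: [-3.3, -0.5, 5.4]
opening: 0.0405
grip_force: 62.0
```

>>> jog_arm:
  steps:
    - {"delta_rot": [0, 0, 0], "linear": [0, 0, 0.003], "grip": 0.03}
    - {"delta_rot": [0, 0, 0], "linear": [0, 0, 0.003], "grip": 0.03}
    - {"delta_rot": [0, 0, 0], "linear": [0, 0, 0.002], "grip": 0.03}
    - {"delta_rot": [0, 0, 0], "linear": [0, 0, 0.002], "grip": 0.03}
    - {"delta_rot": [0, 0, 0], "linear": [0, 0, 0.001], "grip": 0.03}
    - {"delta_rot": [0, 0, 0], "linear": [0, 0, 0], "grip": 0.03}

```text
t: 13.3
tool_pos: [0.4837, 0.1991, 0.1106]
tool_rot: [2.429, 1.991, 0.003]
contact_force: [-1.0, 0.0, 3.3]
opening: 0.0405
grip_force: 61.7
```

>>> jog_arm:
  steps:
    - {"delta_rot": [0, 0, 0], "linear": [0, 0, 0.001], "grip": 0.03}
    - {"delta_rot": [0, 0, 0], "linear": [0, 0, 0.001], "grip": 0.03}
    - {"delta_rot": [0, 0, 0], "linear": [0, 0, 0.001], "grip": 0.03}
    - {"delta_rot": [0, 0, 0], "linear": [0, 0, 0], "grip": 0.03}

```text
t: 13.7
tool_pos: [0.4837, 0.1992, 0.11]
tool_rot: [2.43, 1.991, 0.001]
contact_force: [-9.5, -2.7, 18.5]
opening: 0.0405
grip_force: 63.1
```

```bash
python3 - <<'E'
from h import *
st()
p,d=ctrl.get_image("scene")
cv2.imwrite("pics/g3.png",cv2.resize(p[40:170,240:360],None,fx=4,fy=4,interpolation=2)[:,:,::-1])
E
```

```text
t 13.7 tcp [0.4837 0.1992 0.11  ] x [0.196 0.981 0.   ] z [ 0.001  0.    -1.   ] F [-9.5 -2.7 18.5] open 0.0405 grip 63.1 q [ 0.25 -0.08  1.96  0.    1.27  0.45]
```

View pics/g3.png

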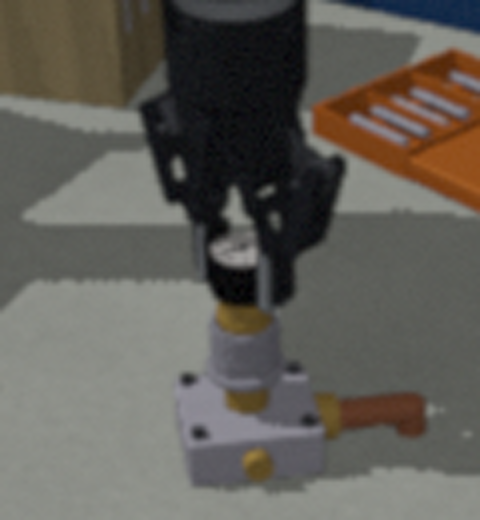

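The collar sits on the mouth. The sleeve is forward again, with a brass gap visible under its flange at (247,398). Release and retreat.

>>> jog_arm:
  steps:
    - {"delta_rot": [0, 0, 0], "linear": [0, 0, -0.003], "grip": 0.03}
    - {"delta_rot": [0, 0, 0], "linear": [0, 0, 0], "grip": 0.045}
    - {"delta_rot": [0, 0, 0], "linear": [0, 0, 0], "grip": 0.06}
    - {"delta_rot": [0, 0, 0], "linear": [0, 0, 0], "grip": 0.075}
    - {"delta_rot": [0, 0, 0], "linear": [0, 0, -0.02], "grip": 0.075}
    - {"delta_rot": [0, 0, 0], "linear": [0, 0, -0.04], "grip": 0.075}
    - {"delta_rot": [0, 0, 0], "linear": [0, 0, -0.04], "grip": 0.075}
    - {"delta_rot": [0, 0, 0], "linear": [0, 0, -0.03], "grip": 0.075}
    - {"delta_rot": [0, 0, 0], "linear": [0, 0, 0], "grip": 0.075}
    - {"delta_rot": [0, 0, 0], "linear": [0, 0, 0], "grip": 0.075}

```text
t: 14.75
tool_pos: [0.4831, 0.1989, 0.2394]
tool_rot: [2.43, 1.991, 0.001]
contact_force: [0.7, -0.7, -0.9]
opening: 0.0748
grip_force: 0.0
```

```bash
python3 - <<'E'
from h import *
st()
p,d=ctrl.get_image("scene")
cv2.imwrite("pics/g4.png",cv2.resize(p[40:170,240:360],None,fx=4,fy=4,interpolation=2)[:,:,::-1])
E
```

```text
t 14.75 tcp [0.4831 0.1989 0.2394] x [0.197 0.98  0.   ] z [ 0.001  0.    -1.   ] F [ 0.7 -0.7 -0.9] open 0.0748 grip 0.0 q [ 0.25 -0.2   1.84 -0.    1.5   0.45]
```

View pics/g4.png

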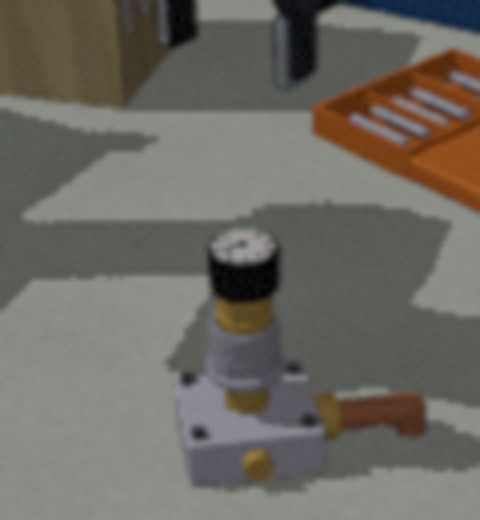

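The gauge stands upright and locked at (244,265), with the sleeve forward and the gripper clear.

```bash
python3 -c "
from station import ctrl
print(ctrl.finish_job())"
```

```text
the job is handed in; nothing more can be done
None
```

The gauge is plugged into the coupler, and in the last picture it stands upright with the sleeve forward and the gripper clear; I handed the job in at about 15 s, and no verdict came back.

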